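Find the tin that rattles and hold it out over the board

TASK

One of the three closed tins in the tray has a small steel block loose inside; the other two are packed tight. Going from the nearest to the farthest, pick up each tin in turn, lift it well clear of the tray and rock it lengthwise, first its left end steeply up (about 35 degrees), then its left end as steeply down, to feel whether something slides inside, putting tins back upright in the tray. When all three have been rocked, hold the one that rattles out over the middle of the chopping board, level and about 15 cm above it, with the other two standing in the tray, and finish while still holding it there; leave the timer, lemon and spoon alone.

Things in the scene. Friction and masses are not known exactly. Their poses are not given: they have to be found in the camera images.
- tray: low open wooden tray, 160 (x) by 330 (y) by 20 mm high, walls and floor 6 mm thick, fixed. Origin: centre of its underside, on the worktop; y along the row of tins towards the robot, x to the left. The tins stand at y = +110 (near), 0, -110 mm (far), x = 0
- tin_near: nearest of three identical closed rectangular metal tins in the tray: 120 mm long (x, roughly to the robot's left), 56 wide (y, towards the robot), 66 high (z), lid fixed. Origin: centre of its underside. 0.43 to 0.57 kg with contents; weight is random and tells nothing. Grip it across its width at mid length; 54 mm free between tins
- tin_middle: middle of three identical closed rectangular metal tins in the tray: 120 mm long (x, roughly to the robot's left), 56 wide (y, towards the robot), 66 high (z), lid fixed. Origin: centre of its underside. Any one tin, drawn anew each time, holds a loose 40 x 28 x 28 mm, 0.245 kg block, at first mid-length; it slides lengthwise when tipped over 12 degrees
- tin_far: farthest of three identical closed rectangular metal tins in the tray: 120 mm long (x, roughly to the robot's left), 56 wide (y, towards the robot), 66 high (z), lid fixed. Origin: centre of its underside. The block slides 64 mm and stays at its end once level: wrist moment about tin y then differs by about 0.15 N m (after left end up / down); packed tins: under 0.04
- board_top (a point): centre of the top face of the wooden chopping board, 210 mm (x) by 280 mm (y) by 22 mm thick, lying fixed on the worktop to the right of the tray; z up
- egg_timer: kitchen timer with a round dial, 63 x 63 x 51 mm, origin at the centre of its underside; a bystander
- lemon_1: lemon, 78 x 55 x 56 mm, origin at its underside; a bystander
- spoon_1: metal spoon, 188 mm long, 15 mm high, lying on the worktop; origin at the centre of its underside; a bystander
Things that resemble listed ones, but are neither listed nor needed, are in the scene too. Leave any purple look-alike of the tin_far alone.

How it is judged:
On the way, in this order (a step that is already met when the one before it is completed fails the run):
1. the near tin is gripped, its underside lifted more than 60 mm, its left end tipped up by more than 25 degrees (z of tin_near in the frame of tray above 0.06 m and contact force between the fingers and tin_near above 2 N and angle between tin_near's own x axis and vertical below 1.134 rad), for 0.1 s.
2. the near tin is still gripped and lifted, and its left end is tipped down by more than 25 degrees (z of tin_near in the frame of tray above 0.06 m and contact force between the fingers and tin_near above 2 N and angle between tin_near's own x axis and vertical above 2.007 rad), for 0.1 s.
3. the middle tin is gripped, its underside lifted more than 60 mm, its left end tipped up by more than 25 degrees (z of tin_middle in the frame of tray above 0.06 m and contact force between the fingers and tin_middle above 2 N and angle between tin_middle's own x axis and vertical below 1.134 rad), for 0.1 s.
4. the middle tin is still gripped and lifted, and its left end is tipped down by more than 25 degrees (z of tin_middle in the frame of tray above 0.06 m and contact force between the fingers and tin_middle above 2 N and angle between tin_middle's own x axis and vertical above 2.007 rad), for 0.1 s.
5. the far tin is gripped, its underside lifted more than 60 mm, its left end tipped up by more than 25 degrees (z of tin_far in the frame of tray above 0.06 m and contact force between the fingers and tin_far above 2 N and angle between tin_far's own x axis and vertical below 1.134 rad), for 0.1 s.
6. the far tin is still gripped and lifted, and its left end is tipped down by more than 25 degrees (z of tin_far in the frame of tray above 0.06 m and contact force between the fingers and tin_far above 2 N and angle between tin_far's own x axis and vertical above 2.007 rad), for 0.1 s.
At the end, for the whole second after the job is handed in: The rattling tin is gripped, still and level (11 degrees), its middle within 40 mm of the board's middle seen from above, its underside 80 to 250 mm above the board; the other two stand upright (6 degrees) on the tray's floor, untouched by the fingers (((distance between tin_near and loose_block below 0.09 m and z of tin_near in the frame of board_top between 0.08 and 0.25 m and horizontal distance between tin_near and board_top below 0.04 m and angle between tin_near's own z axis and vertical below 0.2 rad and contact force between the fingers and tin_near above 2 N and linear speed of tin_near below 0.03 m/s and z of tin_middle in the frame of tray between 0.003 and 0.012 m and x of tin_middle in the frame of tray between -0.03 and 0.03 m and y of tin_middle in the frame of tray between -0.15 and 0.15 m and angle between each of tin_middle, tin_far's own z axis and vertical below 0.1 rad and contact force between the fingers and tin_middle below 0.1 N and z of tin_far in the frame of tray between 0.003 and 0.012 m and x of tin_far in the frame of tray between -0.03 and 0.03 m and y of tin_far in the frame of tray between -0.15 and 0.15 m and contact force between the fingers and tin_far below 0.1 N) or (distance between tin_middle and loose_block below 0.09 m and z of tin_middle in the frame of board_top between 0.08 and 0.25 m and horizontal distance between tin_middle and board_top below 0.04 m and angle between tin_middle's own z axis and vertical below 0.2 rad and contact force between the fingers and tin_middle above 2 N and linear speed of tin_middle below 0.03 m/s and z of tin_near in the frame of tray between 0.003 and 0.012 m and x of tin_near in the frame of tray between -0.03 and 0.03 m and y of tin_near in the frame of tray between -0.15 and 0.15 m and angle between each of tin_near, tin_far's own z axis and vertical below 0.1 rad and contact force between the fingers and tin_near below 0.1 N and z of tin_far in the frame of tray between 0.003 and 0.012 m and x of tin_far in the frame of tray between -0.03 and 0.03 m and y of tin_far in the frame of tray between -0.15 and 0.15 m and contact force between the fingers and tin_far below 0.1 N) or (distance between tin_far and loose_block below 0.09 m and z of tin_far in the frame of board_top between 0.08 and 0.25 m and horizontal distance between tin_far and board_top below 0.04 m and angle between tin_far's own z axis and vertical below 0.2 rad and contact force between the fingers and tin_far above 2 N and linear speed of tin_far below 0.03 m/s and z of tin_near in the frame of tray between 0.003 and 0.012 m and x of tin_near in the frame of tray between -0.03 and 0.03 m and y of tin_near in the frame of tray between -0.15 and 0.15 m and angle between each of tin_near, tin_middle's own z axis and vertical below 0.1 rad and contact force between the fingers and tin_near below 0.1 N and z of tin_middle in the frame of tray between 0.003 and 0.012 m and x of tin_middle in the frame of tray between -0.03 and 0.03 m and y of tin_middle in the frame of tray between -0.15 and 0.15 m and contact force between the fingers and tin_middle below 0.1 N))); the arm keeps its last pose, push and grip.
It fails at once if the kitchen timer is moved by more than 30 mm (distance of egg_timer from where it was at the start of the episode above 0.03 m).
It fails at once if the lemon is moved by more than 30 mm (distance of lemon_1 from where it was at the start of the episode above 0.03 m).
It fails at once if the spoon is moved by more than 30 mm (distance of spoon_1 from where it was at the start of the episode above 0.03 m).
It also fails if it takes over 72 s, if anything falls off the work surface, if the arm or the gripper's body presses on something with over 40 N, if the wrist force passes 120 N, or if a joint passes its speed limit or range.

ROBOT

A 6-joint arm with a two-finger parallel gripper is mounted at the origin on a cart in front of the work surface, level with it; the furniture and walls round the work are solid. World frame = base frame: x ahead of the robot, y to its left, z up, the work surface at z = 0. Lengths are in m, angles in rad, forces in N, time in s.
With the tool pointing down it reaches from about 0.375 to 0.9 m from the base axis. Payload 3.1 kg.
Tool frame: the origin (TCP) lies midway between the tips of the shut fingers; the grasp point (between the pads) lies 19 mm behind it (manip.grip_depth is the distance from the TCP to the grasp point, in m); z points along the fingers, y is the line along which they close (so a half turn about z gives the same grasp; the last joint's range is limited). The gripper opens to 85 mm and grips with 20 to 120 N. Pads are 22 mm wide; open, the fingers measure 114 mm over their backs; the gripper's body (76 mm by 85 mm) begins 54 mm behind the grasp point. The pads swing forward as they close: fully open they stand 13 mm farther back than shut.
Start: joints at [1.012, 0.527, 1.433, -0, 1.181, -0.178], TCP at [0.232, 0.58, 0.206] pointing down, gripper open.
Joint ranges: [-3.08, 3.08], [-0.75, 2.2], [0.22, 2.44], [-1.43, 4.57], [0, 2.65], [-2.85, 2.85]. Speed limits (rad/s): [2.79, 2.79, 3.14, 3.14, 3.14, 3.14].

INTERFACE

Orientations are given as a 3x3 rotation matrix whose columns are the frame's x, y, z axes.
In Python, from station import sensors, eyes, close_job, spotter, manip gives the robot as it stands.
- The arm moves only by the shell command python3 -m pendant 'ROWS' [FORCE]. ROWS is rows parted by semicolons, their numbers by spaces, 1 to 5 of them, each of 7 numbers: a rotation vector rx, ry, rz in rad, then dx, dy, dz in m, then the opening from 0.0 (shut) to 1.0 (fully open); each row shifts and turns the commanded pose from where the row before left it, along the tool's axes as they then stand; what a row does not reach is not made up. A row lasts 1/8 s, in which the tool goes at most 0.0625 m and 0.188 rad, less where a joint would pass 70% of its speed; a pose out of reach is approached as far as the arm can. The fingers move at their own pace and stop on an object; FORCE is the grip in N (left out, the last holds). Time passes only in rows, so rows that do not move let the fingers close. It prints the time, the measured TCP pose, the force, the opening and the grip force at its end.
- sensors.sense(): the state, without advancing time (a new reading comes with each control period).
- eyes.camera(name): name is "side" or "top" or "wrist"; returns the picture (384x512x3 uint8, red, green, blue); there is no depth.
- eyes.calibration(name): a dict with "fx", "fy", "cx", "cy" (pixels), "extrinsics" (4x4, takes a point from world to camera coordinates). Camera axes: x right, y down, z forward; pixel columns grow to the right and rows downward; lengths in m; the calibration is good to about 2 mm. A picture is of the moment at which its call begins: read the wrist's pose just before it. calibration takes no time and is no camera call; for the wrist camera it gives the pose at the moment of the call.
- close_job(): hands the job in; it is judged then, once.
Trained networks look in the newest picture that a camera, given by its name, has taken for a name from the list of things; names that differ only in an ending like _2 or _b are one class to them, and where a whole thing is asked for, a point or a joint stands for the part that bears it (a point fixed in the world has none). Each returns a list of dicts, best first, with "score" (0 to 1); they miss things now and then, are a little off and sometimes report something else, mostly with a low value. They report only what shows in the picture. A call takes as long as a camera call. They do not tell look-alikes from the thing itself.
- spotter.regions_of(thing, camera): "region" (384x512 bool, what is visible of it) and "bbox" ([left, top, right, bottom] in pixels, round what is visible of it).
The state is a dict: "time_s": time; "qpos": joint angles; "joint_velocities": joint speeds; "tau": joint torques, N m; "position": TCP position; "ee_rot": TCP orientation; "contact_force": force on the tool from outside, world axes, zero at the start; "moment": the same for the moment, N m; "finger_gap": opening from 0.0 (shut) to 1.0 (fully open); "gripper_force": force on a finger pad.
Only numpy, scipy, OpenCV 4.12 (cv2) and the standard library are available. Lean on these libraries where they do the work, as an engineer would, in place of code of your own. Each camera call takes 0.05 s, during which the arm holds its last target. There are 200 camera calls.

## Working session

There is one attempt and no reset: what is moved stays moved. The work goes in short steps, Python scripts to look and compute and a shell command to move; the robot and the scene stay as the last step left them, time stands still between calls to the robot, and variables do not carry over. Pictures are saved under pics/ and viewed, at most 10 in all, crops included, and the job is handed in when it is done.

```bash
ls; mkdir -p pics; python3 - <<'E'
from station import sensors, eyes, spotter, manip
import cv2,numpy as np
s=sensors.sense();print({k:np.round(v,3).tolist() for k,v in s.items()},manip.grip_depth)
ims=[]
for c in("top","side"):
    im=eyes.camera(c);cv2.imwrite(f"pics/{c}0.png",im[:,:,::-1])
    k=eyes.calibration(c);print(c,k["fx"],k["cx"],k["cy"],np.round(k["extrinsics"],3).tolist())
    for t in("tray","tin_near","egg_timer","lemon_1","spoon_1"):
        for r in spotter.regions_of(t,c)[:6]:
            m=r["region"];ys,xs=np.nonzero(m);print(c,t,round(r["score"],2),np.round(r["bbox"]).tolist(),round(xs.mean(),1),round(ys.mean(),1),m.sum())
E
```

```text
pics
{'time_s': 0.0, 'qpos': [1.012, 0.528, 1.434, -0.0, 1.181, -0.178], 'joint_velocities': [0.0, -0.001, 0.001, 0.002, 0.002, 0.0], 'tau': [0.001, -44.235, -17.803, -0.0, 0.008, 0.0], 'position': [0.232, 0.58, 0.205], 'ee_rot': [[-0.928, 0.372, -0.001], [0.372, 0.928, -0.002], [0.0, -0.002, -1.0]], 'contact_force': [-0.511, 0.177, -0.189], 'moment': [0.022, -0.008, -0.071], 'gripper_force': 0.0, 'finger_gap': 0.999} 0.0187
top 361.62054865081313 257.1811966291318 190.81715570244722 [[0.025, -0.999, 0.038, 0.019], [-0.991, -0.03, -0.133, 0.49], [0.134, -0.034, -0.99, 1.055], [0.0, 0.0, 0.0, 1.0]]
top tray 0.85 [191.0, 118.0, 284.0, 233.0] 236.6 176.7 2889
top tin_near 0.92 [205.0, 188.0, 247.0, 222.0] 222.3 203.4 917
top egg_timer 0.74 [294.0, 224.0, 312.0, 244.0] 303.0 237.1 348
top lemon_1 0.55 [106.0, 178.0, 134.0, 195.0] 121.2 187.2 339
top spoon_1 0.6 [332.0, 245.0, 390.0, 254.0] 353.6 248.5 262
side 380.67360746853257 254.84000414067395 193.5462662520783 [[0.964, -0.264, 0.02, -0.453], [-0.165, -0.658, -0.735, 0.152], [0.207, 0.705, -0.678, 1.12], [0.0, 0.0, 0.0, 1.0]]
side tray 0.89 [217.0, 172.0, 319.0, 218.0] 269.4 195.4 1809
side tin_near 0.77 [227.0, 159.0, 246.0, 204.0] 236.7 182.3 690
side tin_near 0.72 [260.0, 165.0, 284.0, 205.0] 269.5 185.0 623
side egg_timer 0.89 [215.0, 236.0, 238.0, 257.0] 226.2 245.9 382
side lemon_1 0.47 [222.0, 126.0, 235.0, 145.0] 229.7 134.0 171
side spoon_1 0.84 [219.0, 274.0, 235.0, 342.0] 228.0 301.4 390
```

```bash
python3 - <<'E'
import cv2
a=cv2.imread("pics/top0.png")[80:290,90:410];cv2.imwrite("pics/top0c.png",cv2.resize(a,None,fx=2.5,fy=2.5,interpolation=cv2.INTER_CUBIC))
E
```

```text
(no output)
```

View pics/top0c.png

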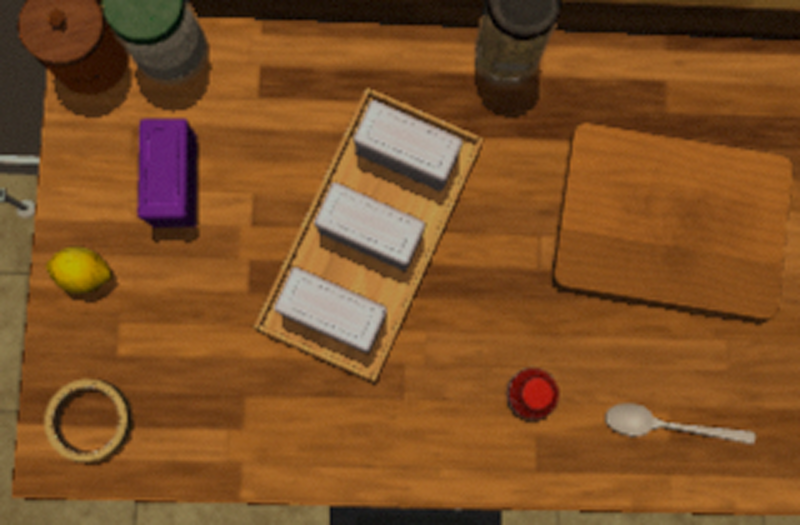

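View pics/side0.png

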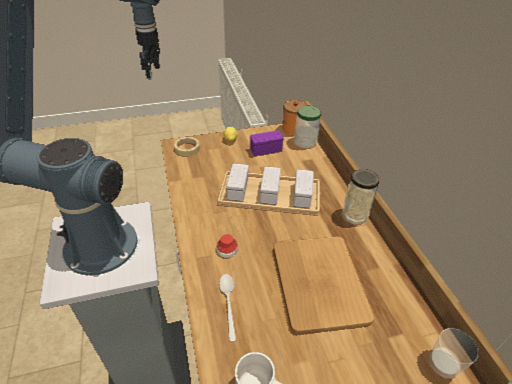

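The top crop shows the three white tins in the tray (full-picture pixels about near (222,203), middle (238,170), far (254,137)), with the purple look-alike at (156,148). The timer is at (303,237), the board centre near (359,169), the lemon at (121,188) and the spoon at (354,248). The side view agrees, and a cup stands at (255,370). I'll take the white tins inside the tray.

```bash
cat > h.py <<'E'
import numpy as np,cv2
from station import eyes
def back(px,z,c="top",k=None):
    k=k or eyes.calibration(c);E=k["extrinsics"];R=E[:3,:3];C=-R.T@E[:3,3]
    px=np.atleast_2d(px).astype(float)
    d=np.c_[(px[:,0]-k["cx"])/k["fx"],(px[:,1]-k["cy"])/k["fy"],np.ones(len(px))]@R
    return C+d*((z-C[2])/d[:,2])[:,None]
E
python3 - <<'E'
from h import *
f=lambda p:np.array(p)/2.5+[90-.3,80-.3]
np.set_printoptions(precision=4,suppress=True)
T=back(f([(368,90),(482,140),(377,381),(257,327)]),.02);print("tray",T,T.mean(0),[np.linalg.norm(T[i]-T[(i+1)%4]) for i in range(4)])
d=T[2]+T[3]-T[0]-T[1];print("yaw of tray y",np.arctan2(d[1],d[0]))
d=T[0]+T[3]-T[1]-T[2];print("yaw of tray x",np.arctan2(d[1],d[0]))
# rotated board corners from straight edge lines
B=back(f([(572,121),(796,154),(776,324),(552,289)]),.022);print("board",B,B.mean(0),[np.linalg.norm(B[i]-B[(i+1)%4]) for i in range(4)])
im=cv2.imread("pics/top0.png");hsv=cv2.cvtColor(im,cv2.COLOR_BGR2HSV)
m=((hsv[...,1]<60)&(hsv[...,2]>140)).astype(np.uint8);m[:,:195]=0;m[:,285:]=0;m[:115]=0;m[235:]=0
n,l,st,c=cv2.connectedComponentsWithStats(m)
for i in range(1,n):
    if st[i,4]<150: continue
    ys,xs=np.nonzero(l==i);P=back(np.c_[xs,ys],.072)[:,:2]
    r=cv2.minAreaRect((P*1000).astype(np.float32));print("tin",st[i,4],r)
print("timer,lemon,spoon",back([(303,235),(121.2,187.2),(353.6,248.5)],.02))
E
```

```text
tray [[ 0.7255  0.102   0.02  ]
 [ 0.6664 -0.0419  0.02  ]
 [ 0.3647  0.0794  0.02  ]
 [ 0.4253  0.2252  0.02  ]] [0.5455 0.0912 0.02  ] [np.float64(0.1555149960800059), np.float64(0.32507684573844425), np.float64(0.15791226988702814), np.float64(0.32445731934885513)]
yaw of tray y 2.755724223792242
yaw of tray x 1.1788196490473668
board [[ 0.6944 -0.1543  0.022 ]
 [ 0.6621 -0.4381  0.022 ]
 [ 0.4468 -0.4065  0.022 ]
 [ 0.4817 -0.1303  0.022 ]] [ 0.5712 -0.2823  0.022 ] [np.float64(0.2856407620599112), np.float64(0.21759423121377808), np.float64(0.27842854075675705), np.float64(0.2140408567339276)]
tin 688 ((648.5803833007812, 51.32783508300781), (117.01344299316406, 53.16246795654297), 67.18449401855469)
tin 712 ((546.8213500976562, 93.65330505371094), (116.56365203857422, 52.557247161865234), 67.49144744873047)
tin 749 ((445.3885498046875, 135.53814697265625), (116.73323822021484, 52.8235969543457), 67.66529846191406)
timer,lemon,spoon [[ 0.361  -0.1086  0.02  ]
 [ 0.4893  0.4414  0.02  ]
 [ 0.3246 -0.262   0.02  ]]
```

```bash
R='0 0 0 -0.0363 -0.0333 0 1'; python3 -m pendant '0 0 0 -0.0363 -0.0333 0 1;0 0 0 -0.0363 -0.0333 0 1;0 0 0 -0.0363 -0.0333 0 1;0 0 0 -0.0363 -0.0333 0 1;0 0 0 -0.0363 -0.0333 0 1' 100; python3 -m pendant '0 0 0 -0.0363 -0.0333 0 1;0 0 0 -0.0363 -0.0333 0 1;0 0 0 -0.0363 -0.0333 0 1;0 0 0 -0.0363 -0.0333 0 1;0 0 0 -0.0363 -0.0333 0 1'; python3 -m pendant '0 0 0.176 0 0 0 1;0 0 0.176 0 0 0 1;0 0 0.176 0 0 0 1;0 0 0.176 0 0 0 1;0 0 0.176 0 0 0 1'; python3 -m pendant '0 0 0.176 0 0 0 1;0 0 0.176 0 0 0 1;0 0 0.176 0 0 0 1;0 0 0.176 0 0 0 1;0 0 0 0 0 0 1'
cat > st.py <<'E'
import numpy as np,sys
from station import sensors
s=sensors.sense();np.set_printoptions(precision=4,suppress=True)
R=np.array(s["ee_rot"]);p=np.array(s["position"])
print(s["time_s"],p,R.ravel(),"q",np.array(s["qpos"]),"yawx",np.degrees(np.arctan2(R[1,0],R[0,0])),"gap",s["finger_gap"],s["gripper_force"])
print("F",np.array(s["contact_force"]),"M",np.array(s["moment"]),"M tool",R.T@np.array(s["moment"]))
if len(sys.argv)>3: print("to go, tool axes",R.T@(np.array(sys.argv[1:4],float)-p))
E
python3 st.py 0.4454 0.1355 0.205
python3 - <<'E'
from h import *
im=eyes.camera("wrist");cv2.imwrite("pics/w1.png",im[:,:,::-1])
E
```

```text
time_s: 1.23
position: [0.3396, 0.3569, 0.2063]
ee_rot: [[-0.929, 0.371, 0.001], [0.371, 0.929, 0.0], [-0.001, 0.001, -1.0]]
contact_force: [1.3, 0.8, 0.6]
finger_gap: 1.001
gripper_force: 0.0
time_s: 1.85
position: [0.4463, 0.1347, 0.2064]
ee_rot: [[-0.928, 0.372, 0.001], [0.372, 0.928, 0.0], [-0.001, 0.001, -1.0]]
contact_force: [0.7, 0.6, 0.4]
finger_gap: 1.001
gripper_force: 0.0
time_s: 2.48
position: [0.4456, 0.1361, 0.2062]
ee_rot: [[-0.299, 0.954, 0.001], [0.954, 0.299, 0.0], [-0.0, 0.0, -1.0]]
contact_force: [0.3, 0.0, 0.4]
finger_gap: 0.999
gripper_force: 0.0
time_s: 3.1
position: [0.4456, 0.1362, 0.2062]
ee_rot: [[0.382, 0.924, 0.0], [0.924, -0.382, -0.0], [0.0, 0.0, -1.0]]
contact_force: [-0.0, -0.5, -0.0]
finger_gap: 1.0
gripper_force: 0.0
3.1 [0.4456 0.1362 0.2062] [ 0.382   0.9242  0.0005  0.9242 -0.382  -0.      0.0002  0.0004 -1.    ] q [ 0.056   0.3141  1.8185 -0.      1.0085  0.448 ] yawx 67.54311604928557 gap 1.0000509380079365 0.0
F [-0.0493 -0.5323 -0.0334] M [ 0.0121 -0.0081  0.0343] M tool [-0.0028  0.0143 -0.0343]
to go, tool axes [-0.0007  0.0001  0.0012]
```

View pics/w1.png

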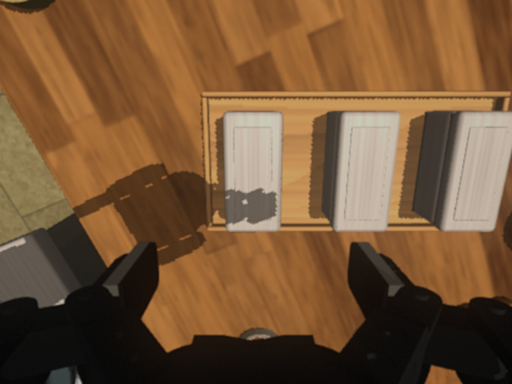

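The wrist picture shows the near tin's lid centred at about (253,171), square to the fingers. The middle tin is near (365,171) and the far tin near (480,171). I'll check this against the top-camera estimate and then descend.

```bash
python3 - <<'E'
from h import *
print(back([(253,171),(367,171),(480,171)],.072,"wrist").round(4))
E
python3 -m pendant '0 0 0 0 0 0.045 1;0 0 0 0 0 0.045 1;0 0 0 0 0 0.045 1;0 0 0 0 0 0.045 1;0 0 0 0 0 0 1'; python3 st.py 0.4454 0.1355 0.024
```

```text
[[0.4475 0.1398 0.072 ]
 [0.5495 0.0978 0.072 ]
 [0.6506 0.0561 0.072 ]]
time_s: 3.78
position: [0.4431, 0.1359, 0.0234]
ee_rot: [[0.382, 0.924, -0.008], [0.924, -0.382, -0.0], [-0.003, -0.007, -1.0]]
contact_force: [-0.8, -0.2, 0.4]
finger_gap: 1.002
gripper_force: 0.0
3.775 [0.4431 0.1359 0.0234] [ 0.3822  0.924  -0.0077  0.9241 -0.3822 -0.0004 -0.0034 -0.0069 -1.    ] q [ 0.0558  0.651   1.9693 -0.      0.529   0.4481] yawx 67.52859768812723 gap 1.002086729965455 0.0
F [-0.835  -0.1881  0.4412] M [-0.0116  0.0252 -0.0332] M tool [ 0.019  -0.0201  0.0333]
to go, tool axes [ 0.0005  0.0023 -0.0006]
```

```bash
python3 -m pendant '0 0 0 0 0.002 0 0.4;0 0 0 0 0 0 0.4;0 0 0 0 0 0 0.4;0 0 0 0 0 0 0.4;0 0 0 0 0 0 0.4' 100; python3 -m pendant '0 0 0 0 0 -0.02 0.4;0 0 0 0 0 -0.045 0.4;0 0 0 0 0 -0.05 0.4;0 0 0 0 0 -0.05 0.4;0 0 0 0 0 -0.025 0.4';python3 -m pendant '0 0 0 0 0 0 0.4;0 0 0 0 0 0 0.4;0 0 0 0 0 0 0.4';python3 st.py
```

```text
time_s: 4.4
position: [0.4481, 0.1356, 0.0285]
ee_rot: [[0.383, 0.924, 0.003], [0.924, -0.383, 0.0], [0.001, 0.003, -1.0]]
contact_force: [-0.4, -0.6, 6.7]
finger_gap: 0.624
gripper_force: 105.9
time_s: 5.03
position: [0.4481, 0.1355, 0.2201]
ee_rot: [[0.383, 0.924, 0.007], [0.924, -0.383, 0.0], [0.003, 0.006, -1.0]]
contact_force: [0.5, 0.4, -5.0]
finger_gap: 0.627
gripper_force: 108.3
time_s: 5.4
position: [0.4459, 0.1353, 0.2146]
ee_rot: [[0.384, 0.923, -0.004], [0.923, -0.384, -0.0], [-0.002, -0.003, -1.0]]
contact_force: [0.5, 1.0, -6.5]
finger_gap: 0.629
gripper_force: 108.4
5.4 [0.4459 0.1353 0.2146] [ 0.3838  0.9234 -0.0036  0.9234 -0.3838 -0.0002 -0.0016 -0.0033 -1.    ] q [ 0.0541  0.3038  1.8052 -0.      1.0363  0.448 ] yawx 67.42994402194351 gap 0.628933177036274 108.36177349090576
F [ 0.4699  0.9607 -6.5001] M [-0.0164 -0.0375  0.0261] M tool [-0.041  -0.0008 -0.026 ]
```

```bash
python3 -m pendant '0 0.155 0 0 0 0 0.4;0 0.155 0 0 0 0 0.4;0 0.155 0 0 0 0 0.4;0 0.155 0 0 0 0 0.4;0 0 0 0 0 0 0.4';python3 -m pendant '0 0 0 0 0 0 0.4;0 0 0 0 0 0 0.4;0 0 0 0 0 0 0.4';python3 st.py
python3 - <<'E'
from h import *
im=eyes.camera("side");cv2.imwrite("pics/s1.png",cv2.resize(im[60:260,130:380,::-1],None,fx=2.5,fy=2.5))
E
```

```text
time_s: 6.02
position: [0.4465, 0.133, 0.2138]
ee_rot: [[0.32, 0.921, 0.221], [0.75, -0.389, 0.534], [0.578, -0.005, -0.816]]
contact_force: [0.7, 0.6, -5.3]
finger_gap: 0.629
gripper_force: 108.5
time_s: 6.4
position: [0.4474, 0.1363, 0.2163]
ee_rot: [[0.31, 0.924, 0.222], [0.753, -0.382, 0.536], [0.58, 0.001, -0.814]]
contact_force: [-0.5, -0.1, -5.3]
finger_gap: 0.626
gripper_force: 108.5
6.4 [0.4474 0.1363 0.2163] [ 0.31    0.9244  0.2224  0.753  -0.3815  0.5361  0.5804  0.0013 -0.8143] q [-0.3949  0.2889  2.0756  0.793   0.9522 -0.5364] yawx 67.62422901750801 gap 0.6262489196875665 108.53739023208618
F [-0.4507 -0.0839 -5.2554] M [-0.7986  0.364  -0.0699] M tool [-0.014  -0.8771  0.0744]
```

View pics/s1.png

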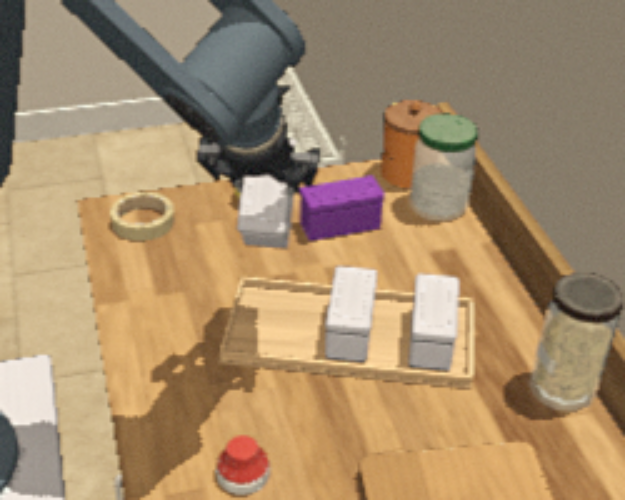

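The side crop shows the near tin held clear at (266,210), its left end tipped up. The other two tins are undisturbed in the tray. I'll level it, read the moment, and tip it the other way.

```bash
python3 -m pendant '0 -0.155 0 0 0 0 0.4;0 -0.155 0 0 0 0 0.4;0 -0.155 0 0 0 0 0.4;0 -0.155 0 0 0 0 0.4;0 0 0 0 0 0 0.4'>/dev/null;python3 -m pendant '0 0 0 0 0 0 0.4;0 0 0 0 0 0 0.4;0 0 0 0 0 0 0.4'>/dev/null;python3 st.py; python3 -m pendant '0 0 0 0 0 0 0.4' >/dev/null; python3 st.py
python3 -m pendant '0 -0.155 0 0 0 0 0.4;0 -0.155 0 0 0 0 0.4;0 -0.155 0 0 0 0 0.4;0 -0.155 0 0 0 0 0.4;0 0 0 0 0 0 0.4'>/dev/null;python3 -m pendant '0 0 0 0 0 0 0.4;0 0 0 0 0 0 0.4;0 0 0 0 0 0 0.4'>/dev/null;python3 st.py
```

```text
7.45 [0.4469 0.1345 0.2159] [ 0.3859  0.9225 -0.0007  0.9225 -0.3859  0.0006  0.0003 -0.0009 -1.    ] q [0.0517 0.3015 1.804  0.0007 1.0367 0.4476] yawx 67.30003164125763 gap 0.6265809975125256 108.40816140174866
F [ 0.358   0.6178 -5.9885] M [-0.0365 -0.0243  0.0338] M tool [-0.0365 -0.0243 -0.0338]
7.575 [0.4472 0.1347 0.216 ] [ 0.3854  0.9228 -0.0002  0.9228 -0.3854  0.0003  0.0002 -0.0003 -1.    ] q [0.0524 0.3017 1.8033 0.0004 1.0368 0.4478] yawx 67.33438461663555 gap 0.6272900426558367 108.4091717004776
F [ 0.2805 -0.6458 -5.3337] M [0.0033 0.0272 0.0464] M tool [ 0.0264 -0.0075 -0.0464]
8.575 [0.4473 0.1348 0.2169] [ 0.3145  0.9228 -0.2224  0.7518 -0.3852 -0.5351 -0.5795  0.0011 -0.815 ] q [ 0.3492  0.5559  1.5376 -0.442   1.5036  0.8788] yawx 67.29867668298638 gap 0.6237259522299821 108.60603511333466
F [ 0.2049  0.7758 -4.6392] M [ 0.7675 -0.3523 -0.0256] M tool [-0.0086  0.8439  0.0387]
```

```bash
python3 -m pendant '0 0.155 0 0 0 0 0.4;0 0.155 0 0 0 0 0.4;0 0.155 0 0 0 0 0.4;0 0.155 0 0 0 0 0.4;0 0 0 0 0 0 0.4'>/dev/null;python3 -m pendant '0 0 0 0 0 0 0.4;0 0 0 0 0 0 0.4;0 0 0 0 0 0 0.4'>/dev/null;python3 st.py; python3 -m pendant '0 0 0 0 0 0 0.4' >/dev/null; python3 st.py 0.448 0.1355 0.0285
```

```text
9.575 [0.4474 0.1361 0.2157] [ 0.3823  0.924  -0.0008  0.924  -0.3823 -0.0005 -0.0008 -0.0005 -1.    ] q [ 0.0561  0.3032  1.8018 -0.0006  1.0374  0.4486] yawx 67.52546650213029 gap 0.6238795346027795 108.5596239566803
F [-0.1105 -0.7109 -6.0458] M [ 0.0344  0.0596 -0.0648] M tool [0.0683 0.009  0.0648]
9.7 [0.4473 0.1359 0.2157] [ 0.3827  0.9239 -0.0008  0.9239 -0.3827 -0.0003 -0.0006 -0.0006 -1.    ] q [ 0.0555  0.303   1.8022 -0.0003  1.0371  0.4484] yawx 67.49707301968587 gap 0.6250302321887905 108.56037497520447
F [ 0.4752  0.0625 -4.5727] M [ 0.0158  0.0453 -0.0313] M tool [ 0.048  -0.0027  0.0313]
to go, tool axes [-0.      0.0009  0.1872]
```

The near tin is packed tight: its tool y moment went from -0.016 to +0.003. I'll put it back and go to the middle tin.

```bash
python3 -m pendant '0 0 0 0 0 0.05 0.4;0 0 0 0 0 0.05 0.4;0 0 0 0 0 0.05 0.4;0 0 0 0 0 0.025 0.4;0 0 0 0 0 0.008 0.4';python3 -m pendant '0 0 0 0 0 0.004 0.4;0 0 0 0 0 0 0.4';python3 st.py 0.448 0.1355 0.0285
```

```text
time_s: 10.32
position: [0.447, 0.1355, 0.0314]
ee_rot: [[0.383, 0.924, -0.003], [0.924, -0.383, -0.0], [-0.001, -0.002, -1.0]]
contact_force: [0.2, 0.6, -5.4]
finger_gap: 0.623
gripper_force: 110.2
time_s: 10.58
position: [0.4483, 0.1355, 0.0298]
ee_rot: [[0.384, 0.923, 0.002], [0.923, -0.384, 0.0], [0.001, 0.002, -1.0]]
contact_force: [-0.0, -0.1, -5.3]
finger_gap: 0.627
gripper_force: 110.1
10.575 [0.4483 0.1355 0.0298] [ 0.3837  0.9235  0.0021  0.9235 -0.3837  0.0001  0.0009  0.0019 -1.    ] q [ 0.0543  0.6387  1.9621 -0.      0.5387  0.4481] yawx 67.43715967589503 gap 0.6272415240638043 110.09243667125702
F [-0.0272 -0.0824 -5.3111] M [ 0.0072 -0.0021  0.0297] M tool [ 0.0008  0.0075 -0.0297]
to go, tool axes [-0.0002 -0.0003  0.0013]
```

```bash
python3 -m pendant '0 0 0 0 0 0.002 0.4;0 0 0 0 0 0 1;0 0 0 0 0 0 1;0 0 0 0 0 0 1';python3 -m pendant '0 0 0 0 0 -0.03 1;0 0 0 0 0 -0.06 1;0 0 0 0 0.055 -0.02 1;0 0 0 0 0.055 0 1;0 0 0 0 0 0 1';python3 st.py 0.5495 0.0945 0.026
```

```text
time_s: 11.08
position: [0.4477, 0.1354, 0.0274]
ee_rot: [[0.384, 0.923, 0.001], [0.923, -0.384, 0.0], [0.0, 0.001, -1.0]]
contact_force: [-0.1, 0.1, -0.6]
finger_gap: 0.999
gripper_force: 0.0
time_s: 11.7
position: [0.554, 0.0913, 0.1381]
ee_rot: [[0.386, 0.922, 0.007], [0.922, -0.386, -0.001], [0.002, 0.007, -1.0]]
contact_force: [0.0, 0.2, -0.5]
finger_gap: 0.997
gripper_force: 0.0
11.7 [0.554  0.0913 0.1381] [ 0.3862  0.9224  0.007   0.9224 -0.3862 -0.0006  0.0021  0.0067 -1.    ] q [-0.0354  0.5297  1.6656 -0.0005  0.9394  0.3614] yawx 67.28256352196885 gap 0.9973848349058353 0.0
F [ 0.0216  0.2399 -0.4898] M [0.0066 0.0391 0.0272] M tool [ 0.0387 -0.0088 -0.0272]
to go, tool axes [ 0.001  -0.0061  0.112 ]
```

```bash
python3 -m pendant '0 0 0 0 0 0 1' >/dev/null;python3 st.py 0.5495 0.0945 0.026;python3 -m pendant '0 0 0 0 0 0.05 1;0 0 0 0 0 0.04 1;0 0 0 0 0 0.02 1;0 0 0 0 0 0 1'; python3 st.py 0.5495 0.0945 0.026
python3 - <<'E'
from h import *
im=eyes.camera("side");cv2.imwrite("pics/s2.png",cv2.resize(im[60:260,130:380,::-1],None,fx=2.5,fy=2.5))
E
```

```text
11.825 [0.5475 0.0932 0.1364] [ 0.3843  0.9232 -0.0027  0.9232 -0.3843  0.0003 -0.0008 -0.0026 -1.    ] q [-0.0327  0.5285  1.6747  0.0002  0.9411  0.3616] yawx 67.40146001257878 gap 1.002047717625336 0.0
F [-0.0196  0.6928  0.7961] M [ 0.0226 -0.0382  0.021 ] M tool [-0.0266  0.0355 -0.021 ]
to go, tool axes [0.0021 0.0017 0.1104]
time_s: 12.32
position: [0.5455, 0.0939, 0.0253]
ee_rot: [[0.383, 0.924, -0.007], [0.924, -0.383, 0.0], [-0.002, -0.006, -1.0]]
contact_force: [0.1, 0.1, -0.3]
finger_gap: 0.999
gripper_force: 0.0
12.325 [0.5455 0.0939 0.0253] [ 0.383   0.9237 -0.0065  0.9237 -0.3831  0.0002 -0.0023 -0.0061 -1.    ] q [-0.0315  0.7066  1.7416  0.0001  0.6999  0.3615] yawx 67.47759080910745 gap 0.9989697865285817 0.0
F [ 0.102   0.053  -0.2844] M [ 0.0127 -0.0009  0.0289] M tool [ 0.004   0.0119 -0.029 ]
to go, tool axes [ 0.0021  0.0035 -0.0008]
```

View pics/s2.png

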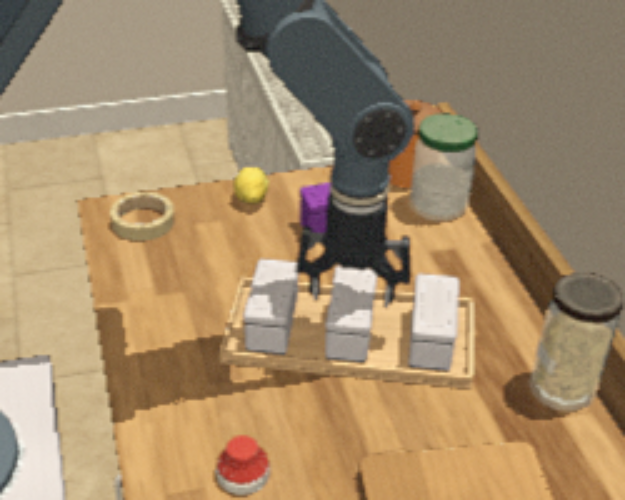

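The picture shows the near tin standing upright in the tray at (270,310) and the fingers astride the middle tin at (352,315). Now I'll grip, lift and rock it.

```bash
python3 -m pendant '0 0 0 0 0 0 0.4;0 0 0 0 0 0 0.4;0 0 0 0 0 0 0.4;0 0 0 0 0 0 0.4;0 0 0 0 0 0 0.4' 100; python3 st.py; python3 -m pendant '0 0 0 0 0 -0.02 0.4;0 0 0 0 0 -0.045 0.4;0 0 0 0 0 -0.05 0.4;0 0 0 0 0 -0.05 0.4;0 0 0 0 0 -0.025 0.4'>/dev/null;python3 -m pendant '0 0 0 0 0 0 0.4;0 0 0 0 0 0 0.4';python3 st.py
```

```text
time_s: 13.0
position: [0.549, 0.0935, 0.0288]
ee_rot: [[0.384, 0.923, 0.001], [0.923, -0.384, 0.0], [0.001, 0.001, -1.0]]
contact_force: [-1.5, 0.7, 6.2]
finger_gap: 0.624
gripper_force: 108.0
13.0 [0.549  0.0935 0.0288] [ 0.3839  0.9234  0.0011  0.9234 -0.3839  0.0003  0.0007  0.0009 -1.    ] q [-0.0323  0.7012  1.7378  0.0005  0.7016  0.3613] yawx 67.42504528321064 gap 0.6239890418560338 107.98670053482056
F [-1.5354  0.7352  6.2397] M [0.1836 0.4823 0.0729] M tool [ 0.5159 -0.0155 -0.0725]
time_s: 13.88
position: [0.5471, 0.0932, 0.2155]
ee_rot: [[0.384, 0.923, -0.004], [0.923, -0.384, 0.0], [-0.001, -0.003, -1.0]]
contact_force: [-0.4, -0.3, -6.3]
finger_gap: 0.624
gripper_force: 107.7
13.875 [0.5471 0.0932 0.2155] [ 0.3839  0.9234 -0.0037  0.9234 -0.3839  0.0001 -0.0013 -0.0034 -1.    ] q [-0.0326  0.4235  1.5963 -0.0001  1.1255  0.3614] yawx 67.42340558197454 gap 0.623929002998249 107.65612185001373
F [-0.3598 -0.3452 -6.3366] M [ 0.0059 -0.051  -0.0027] M tool [-0.0448  0.0251  0.0026]
```

```bash
python3 -m pendant '0 0.155 0 0 0 0 0.4;0 0.155 0 0 0 0 0.4;0 0.155 0 0 0 0 0.4;0 0.155 0 0 0 0 0.4;0 0 0 0 0 0 0.4' >/dev/null;python3 -m pendant '0 0 0 0 0 0 0.4;0 0 0 0 0 0 0.4;0 0 0 0 0 0 0.4' >/dev/null;python3 st.py
python3 -m pendant '0 -0.155 0 0 0 0 0.4;0 -0.155 0 0 0 0 0.4;0 -0.155 0 0 0 0 0.4;0 -0.155 0 0 0 0 0.4;0 0 0 0 0 0 0.4'>/dev/null;python3 -m pendant '0 0 0 0 0 0 0.4;0 0 0 0 0 0 0.4;0 0 0 0 0 0 0.4'>/dev/null;python3 st.py; python3 -m pendant '0 0 0 0 0 0 0.4' >/dev/null; python3 st.py
```

```text
14.875 [0.5491 0.0942 0.2174] [ 0.3103  0.9242  0.2226  0.7529 -0.3818  0.536   0.5804  0.0013 -0.8143] q [-0.3943  0.4122  1.8312  0.7387  1.0391 -0.4357] yawx 67.60538213864378 gap 0.6268931678553185 108.06254625320435
F [-0.9957 -0.9204 -4.2819] M [-0.7463  0.3059 -0.0021] M tool [-0.0024 -0.8065 -0.0004]
15.875 [0.5485 0.0921 0.2169] [ 0.3859  0.9225 -0.0005  0.9225 -0.3859  0.0007  0.0004 -0.0007 -1.    ] q [-0.0349  0.422   1.5942  0.0007  1.1259  0.3609] yawx 67.30123245702667 gap 0.6235288142978942 107.98542022705078
F [-0.0155  0.0163 -5.0896] M [ 0.055  -0.0042 -0.0076] M tool [0.0173 0.0524 0.0076]
16.0 [0.5488 0.0924 0.217 ] [ 0.3853  0.9228 -0.0002  0.9228 -0.3853  0.0004  0.0003 -0.0003 -1.    ] q [-0.0342  0.4222  1.5936  0.0004  1.126   0.3612] yawx 67.33886625482332 gap 0.6230550540264423 107.98189222812653
F [ 0.2309  0.3021 -5.6852] M [ 0.0877 -0.0418  0.0243] M tool [-0.0047  0.097  -0.0243]
```

```bash
python3 -m pendant '0 -0.155 0 0 0 0 0.4;0 -0.155 0 0 0 0 0.4;0 -0.155 0 0 0 0 0.4;0 -0.155 0 0 0 0 0.4;0 0 0 0 0 0 0.4'>/dev/null;python3 -m pendant '0 0 0 0 0 0 0.4;0 0 0 0 0 0 0.4;0 0 0 0 0 0 0.4'>/dev/null;python3 st.py
python3 -m pendant '0 0.155 0 0 0 0 0.4;0 0.155 0 0 0 0 0.4;0 0.155 0 0 0 0 0.4;0 0.155 0 0 0 0 0.4;0 0 0 0 0 0 0.4'>/dev/null;python3 -m pendant '0 0 0 0 0 0 0.4;0 0 0 0 0 0 0.4;0 0 0 0 0 0 0.4'>/dev/null;python3 st.py; python3 -m pendant '0 0 0 0 0 0 0.4' >/dev/null; python3 st.py
```

```text
17.0 [0.549  0.0923 0.2181] [ 0.3148  0.9228 -0.2223  0.7517 -0.3854 -0.5352 -0.5796  0.0014 -0.8149] q [ 0.2378  0.6457  1.3433 -0.4869  1.5525  0.7434] yawx 67.27864283986952 gap 0.6239377502620185 109.4560968875885
F [ 0.0961  0.2153 -5.7271] M [ 0.747  -0.3039 -0.002 ] M tool [ 0.0078  0.8064 -0.0018]
18.0 [0.549  0.0941 0.2166] [ 0.3822  0.9241 -0.0008  0.9241 -0.3822 -0.0006 -0.0008 -0.0006 -1.    ] q [-0.0306  0.4235  1.5923 -0.0006  1.1266  0.3618] yawx 67.53243115179049 gap 0.626591425889231 109.30800139904022
F [ 0.6365  0.5554 -5.0146] M [-0.0568  0.0147  0.0145] M tool [-0.0082 -0.0581 -0.0144]
18.125 [0.5489 0.0938 0.2167] [ 0.3827  0.9239 -0.0006  0.9239 -0.3827 -0.0003 -0.0005 -0.0005 -1.    ] q [-0.0312  0.4232  1.5926 -0.0003  1.1264  0.3616] yawx 67.49948261491981 gap 0.6276387200774122 109.30851101875305
F [-0.7289 -0.0313 -5.6891] M [-0.0526  0.0338 -0.0185] M tool [ 0.0111 -0.0615  0.0185]
```

The middle tin rattles: its moment went from about +0.075 to -0.060, a swing of about 0.135. I'll put it back and test the far tin.

```bash
python3 -m pendant '0 0 0 0 0 0.05 0.4;0 0 0 0 0 0.05 0.4;0 0 0 0 0 0.05 0.4;0 0 0 0 0 0.025 0.4;0 0 0 0 0 0.008 0.4'>/dev/null;python3 -m pendant '0 0 0 0 0 0.006 0.4;0 0 0 0 0 0 0.4;0 0 0 0 0 0 1;0 0 0 0 0 0 1;0 0 0 0 0 0 1';python3 st.py;python3 -m pendant '0 0 0 0 0 -0.03 1;0 0 0 0 0 -0.06 1;0 0 0 0 0.055 -0.02 1;0 0 0 0 0.055 0 1;0 0 0 0 0 0 1';python3 -m pendant '0 0 0 0 0 0 1' >/dev/null;python3 st.py 0.6505 0.0525 0.026
```

```text
time_s: 19.38
position: [0.5497, 0.0931, 0.0288]
ee_rot: [[0.384, 0.923, 0.002], [0.923, -0.384, -0.0], [0.001, 0.002, -1.0]]
contact_force: [-0.6, -1.0, 0.6]
finger_gap: 0.997
gripper_force: 0.0
19.375 [0.5497 0.0931 0.0288] [ 0.3839  0.9234  0.0019  0.9234 -0.3839 -0.      0.0007  0.0018 -1.    ] q [-0.0326  0.7015  1.737   0.      0.7013  0.3614] yawx 67.4225950630572 gap 0.9970825872899167 0.0
F [-0.6201 -0.995   0.6132] M [-0.0012  0.0193 -0.0071] M tool [ 0.0173 -0.0086  0.0071]
time_s: 20.0
position: [0.6551, 0.0487, 0.1391]
ee_rot: [[0.386, 0.922, 0.007], [0.922, -0.386, -0.001], [0.002, 0.006, -1.0]]
contact_force: [-1.3, 0.5, -1.5]
finger_gap: 1.002
gripper_force: 0.0
20.125 [0.6493 0.0511 0.1374] [ 0.3842  0.9232 -0.0023  0.9232 -0.3842  0.0005 -0.0005 -0.0023 -1.    ] q [-0.0929  0.641   1.4235  0.0003  1.0795  0.3013] yawx 67.40342013792876 gap 0.9971299122695081 0.0
F [-0.6425  0.1641 -0.3544] M [0.0012 0.0168 0.0306] M tool [ 0.016  -0.0054 -0.0306]
to go, tool axes [0.0019 0.0008 0.1114]
```

```bash
python3 -m pendant '0 0 0 0.002 0 0.05 1;0 0 0 0 0 0.04 1;0 0 0 0 0 0.02 1;0 0 0 0 0 0 1'; python3 -m pendant '0 0 0 0 0 0 0.4;0 0 0 0 0 0 0.4;0 0 0 0 0 0 0.4;0 0 0 0 0 0 0.4;0 0 0 0 0 0 0.4' 100; python3 -m pendant '0 0 0 0 0 -0.02 0.4;0 0 0 0 0 -0.045 0.4;0 0 0 0 0 -0.05 0.4;0 0 0 0 0 -0.05 0.4;0 0 0 0 0 -0.025 0.4'>/dev/null;python3 -m pendant '0 0 0 0 0 0 0.4;0 0 0 0 0 0 0.4';python3 st.py
```

```text
time_s: 20.62
position: [0.6494, 0.0533, 0.0267]
ee_rot: [[0.383, 0.924, -0.004], [0.924, -0.383, 0.0], [-0.001, -0.004, -1.0]]
contact_force: [-0.6, 0.2, -0.5]
finger_gap: 1.002
gripper_force: 0.0
time_s: 21.25
position: [0.6522, 0.053, 0.0306]
ee_rot: [[0.384, 0.923, 0.003], [0.923, -0.384, 0.0], [0.001, 0.002, -1.0]]
contact_force: [-0.8, 0.9, 6.1]
finger_gap: 0.628
gripper_force: 108.1
time_s: 22.12
position: [0.6497, 0.0528, 0.2166]
ee_rot: [[0.384, 0.923, -0.003], [0.923, -0.384, 0.0], [-0.001, -0.003, -1.0]]
contact_force: [0.1, -0.2, -5.6]
finger_gap: 0.626
gripper_force: 107.1
22.125 [0.6497 0.0528 0.2166] [ 0.3839  0.9234 -0.0033  0.9234 -0.3839  0.0002 -0.001  -0.0031 -1.    ] q [-0.0899  0.5554  1.3464 -0.0001  1.2431  0.3042] yawx 67.42233363935193 gap 0.6261187364295819 107.11765050888062
F [ 0.1285 -0.1765 -5.6018] M [0.0152 0.0206 0.0349] M tool [ 0.0248  0.006  -0.035 ]
```

```bash
python3 -m pendant '0 0.155 0 0 0 0 0.4;0 0.155 0 0 0 0 0.4;0 0.155 0 0 0 0 0.4;0 0.155 0 0 0 0 0.4;0 0 0 0 0 0 0.4' >/dev/null;python3 -m pendant '0 0 0 0 0 0 0.4;0 0 0 0 0 0 0.4;0 0 0 0 0 0 0.4' >/dev/null;python3 st.py
python3 -m pendant '0 -0.155 0 0 0 0 0.4;0 -0.155 0 0 0 0 0.4;0 -0.155 0 0 0 0 0.4;0 -0.155 0 0 0 0 0.4;0 0 0 0 0 0 0.4'>/dev/null;python3 -m pendant '0 0 0 0 0 0 0.4;0 0 0 0 0 0 0.4;0 0 0 0 0 0 0.4'>/dev/null;python3 st.py; python3 -m pendant '0 0 0 0 0 0 0.4' >/dev/null; python3 st.py
```

```text
23.125 [0.6515 0.0539 0.2186] [ 0.3102  0.9242  0.2226  0.7529 -0.3818  0.536   0.5804  0.0013 -0.8143] q [-0.3905  0.5401  1.5652  0.6923  1.1413 -0.3309] yawx 67.60734860625324 gap 0.6259205977555932 107.25781381130219
F [-0.3473  0.2118 -5.3538] M [-0.781   0.3174 -0.0423] M tool [-0.0278 -0.8431  0.0307]
24.125 [0.6509 0.0515 0.2179] [ 0.3859  0.9225 -0.0004  0.9225 -0.3859  0.0008  0.0005 -0.0007 -1.    ] q [-0.0922  0.5543  1.3446  0.0008  1.2432  0.3037] yawx 67.30026365696858 gap 0.6264713527301249 107.11789011955261
F [ 0.6371  0.6737 -4.9338] M [-0.0321 -0.0295 -0.0196] M tool [-0.0396 -0.0182  0.0195]
24.25 [0.6511 0.0519 0.218 ] [ 0.3852  0.9228 -0.0001  0.9228 -0.3852  0.0005  0.0004 -0.0003 -1.    ] q [-0.0914  0.5545  1.344   0.0005  1.2433  0.3039] yawx 67.34118349384765 gap 0.6258576637294593 107.11749494075775
F [ 0.7076  0.3077 -5.9537] M [0.0106 0.0201 0.0419] M tool [ 0.0226  0.002  -0.0419]
```

```bash
python3 -m pendant '0 -0.155 0 0 0 0 0.4;0 -0.155 0 0 0 0 0.4;0 -0.155 0 0 0 0 0.4;0 -0.155 0 0 0 0 0.4;0 0 0 0 0 0 0.4'>/dev/null;python3 -m pendant '0 0 0 0 0 0 0.4;0 0 0 0 0 0 0.4;0 0 0 0 0 0 0.4'>/dev/null;python3 st.py
python3 -m pendant '0 0.155 0 0 0 0 0.4;0 0.155 0 0 0 0 0.4;0 0.155 0 0 0 0 0.4;0 0.155 0 0 0 0 0.4;0 0 0 0 0 0 0.4'>/dev/null;python3 -m pendant '0 0 0 0 0 0 0.4;0 0 0 0 0 0 0.4;0 0 0 0 0 0 0.4'>/dev/null;python3 st.py; python3 -m pendant '0 0 0 0 0 0 0.4' >/dev/null; python3 st.py
```

```text
25.25 [0.6514 0.0517 0.2193] [ 0.315   0.9227 -0.2222  0.7516 -0.3855 -0.5352 -0.5795  0.0016 -0.815 ] q [ 0.1533  0.7588  1.0957 -0.5189  1.632   0.6094] yawx 67.25911690082326 gap 0.6236410634806533 107.37778544425964
F [ 0.5834 -0.1791 -5.5465] M [ 0.7231 -0.2912 -0.0251] M tool [0.0235 0.7794 0.0156]
26.25 [0.6513 0.054  0.2175] [ 0.382   0.9242 -0.001   0.9242 -0.382  -0.0006 -0.0009 -0.0007 -1.    ] q [-0.0876  0.5559  1.3428 -0.0007  1.2439  0.3046] yawx 67.54235187721139 gap 0.6246453451130799 107.38276720046997
F [-0.594   0.2483 -5.1001] M [-0.0287 -0.0364 -0.0134] M tool [-0.0446 -0.0126  0.0135]
26.375 [0.6513 0.0536 0.2176] [ 0.3826  0.9239 -0.0008  0.9239 -0.3826 -0.0003 -0.0006 -0.0006 -1.    ] q [-0.0884  0.5556  1.3431 -0.0004  1.2436  0.3044] yawx 67.50591015971358 gap 0.6264015506903976 107.38363981246948
F [ 0.6942  0.2992 -6.0847] M [ 0.001   0.0154 -0.0015] M tool [ 0.0146 -0.005   0.0015]
```

The far tin is packed tight. I'll put it back, return to the middle tin, and grip and lift it.

```bash
python3 -m pendant '0 0 0 0 0 0.05 0.4;0 0 0 0 0 0.05 0.4;0 0 0 0 0 0.05 0.4;0 0 0 0 0 0.025 0.4;0 0 0 0 0 0.008 0.4'>/dev/null;python3 -m pendant '0 0 0 0 0 0.006 0.4;0 0 0 0 0 0 0.4;0 0 0 0 0 0 1;0 0 0 0 0 0 1;0 0 0 0 0 0 1';python3 -m pendant '0 0 0 0 0 -0.03 1;0 0 0 0 0 -0.06 1;0 0 0 0 -0.055 -0.02 1;0 0 0 0 -0.055 0 1;0 0 0 0 0 0 1';python3 -m pendant '0 0 0 0 0 0 1' >/dev/null;python3 st.py 0.5495 0.0935 0.026
```

```text
time_s: 27.62
position: [0.6521, 0.0527, 0.03]
ee_rot: [[0.384, 0.923, 0.002], [0.923, -0.384, -0.0], [0.001, 0.002, -1.0]]
contact_force: [-0.0, 1.0, 0.0]
finger_gap: 0.999
gripper_force: 0.0
time_s: 28.25
position: [0.5437, 0.0967, 0.1391]
ee_rot: [[0.382, 0.924, -0.006], [0.924, -0.382, 0.0], [-0.002, -0.006, -1.0]]
contact_force: [1.1, 0.9, -0.9]
finger_gap: 0.997
gripper_force: 0.0
28.375 [0.5507 0.0951 0.1397] [ 0.3835  0.9235  0.0025  0.9235 -0.3835 -0.0002  0.0007  0.0024 -1.    ] q [-0.0289  0.5259  1.6672 -0.0002  0.946   0.3648] yawx 67.44957629860585 gap 1.0067659315797708 0.0
F [0.0656 0.7535 0.1834] M [-0.0313 -0.05    0.0295] M tool [-0.0581 -0.0097 -0.0296]
to go, tool axes [-0.002  -0.0008  0.1137]
```

```bash
python3 -m pendant '0 0 0 -0.002 0 0.05 1;0 0 0 0 0 0.04 1;0 0 0 0 0 0.022 1;0 0 0 0 0 0 1'; python3 -m pendant '0 0 0 0 0 0 0.4;0 0 0 0 0 0 0.4;0 0 0 0 0 0 0.4;0 0 0 0 0 0 0.4;0 0 0 0 0 0 0.4' 100; python3 -m pendant '0 0 0 0 0 -0.02 0.4;0 0 0 0 0 -0.045 0.4;0 0 0 0 0 -0.05 0.4;0 0 0 0 0 -0.05 0.4;0 0 0 0 0 -0.015 0.4'>/dev/null;python3 -m pendant '0 0 0 0 0 0 0.4;0 0 0 0 0 0 0.4';python3 st.py 0.5712 -0.2823 0.195
```

```text
time_s: 28.88
position: [0.5493, 0.0925, 0.0251]
ee_rot: [[0.385, 0.923, -0.002], [0.923, -0.385, 0.0], [-0.001, -0.002, -1.0]]
contact_force: [0.3, -0.3, 0.4]
finger_gap: 0.996
gripper_force: 0.0
time_s: 29.5
position: [0.5506, 0.093, 0.0288]
ee_rot: [[0.384, 0.923, 0.004], [0.923, -0.384, -0.0], [0.001, 0.004, -1.0]]
contact_force: [-0.2, -1.3, 5.5]
finger_gap: 0.627
gripper_force: 108.2
time_s: 30.38
position: [0.5468, 0.0932, 0.2044]
ee_rot: [[0.384, 0.923, -0.006], [0.923, -0.384, 0.0], [-0.002, -0.005, -1.0]]
contact_force: [-0.2, -0.2, -5.5]
finger_gap: 0.626
gripper_force: 107.9
30.375 [0.5468 0.0932 0.2044] [ 0.3839  0.9234 -0.0057  0.9234 -0.3839  0.0001 -0.0021 -0.0053 -1.    ] q [-0.0327  0.4373  1.6081 -0.0001  1.1019  0.3614] yawx 67.4235582241751 gap 0.6262641198317273 107.86891400814056
F [-0.234  -0.208  -5.5344] M [-0.0453  0.019   0.0099] M tool [ 0.0001 -0.0492 -0.0096]
to go, tool axes [-0.3373  0.1667  0.0092]
```

```bash
python3 -m pendant '0 0 0 -0.02 0.01 0 0.4;0 0 0 -0.042 0.021 0 0.4;0 0 0 -0.045 0.022 0 0.4;0 0 0 -0.045 0.022 0 0.4;0 0 0 -0.045 0.022 0 0.4';python3 -m pendant '0 0 0 -0.045 0.022 0.003 0.4;0 0 0 -0.045 0.022 0.003 0.4;0 0 0 -0.03 0.016 0.003 0.4;0 0 0 -0.02 0.01 0 0.4;0 0 0 0 0 0 0.4';python3 -m pendant '0 0 0 0 0 0 0.4;0 0 0 0 0 0 0.4;0 0 0 0 0 0 0.4';python3 st.py 0.5712 -0.2823 0.195
python3 - <<'E'
from h import *
im=eyes.camera("side");cv2.imwrite("pics/s3.png",cv2.resize(im[100:384,180:480,::-1],None,fx=2,fy=2))
im=eyes.camera("top");cv2.imwrite("pics/t3.png",cv2.resize(im[80:290,90:410,::-1],None,fx=2.5,fy=2.5))
E
```

```text
time_s: 31.0
position: [0.5615, -0.127, 0.2041]
ee_rot: [[0.384, 0.923, -0.005], [0.923, -0.384, 0.002], [0.0, -0.005, -1.0]]
contact_force: [1.1, 0.2, -5.9]
finger_gap: 0.626
gripper_force: 107.8
time_s: 31.62
position: [0.5732, -0.2831, 0.1961]
ee_rot: [[0.386, 0.923, -0.002], [0.923, -0.386, 0.002], [0.001, -0.003, -1.0]]
contact_force: [0.5, -0.3, -6.0]
finger_gap: 0.63
gripper_force: 107.8
time_s: 32.0
position: [0.5739, -0.2809, 0.1983]
ee_rot: [[0.383, 0.924, 0.0], [0.924, -0.383, 0.0], [0.0, 0.0, -1.0]]
contact_force: [-0.7, 0.5, -5.0]
finger_gap: 0.625
gripper_force: 107.8
32.0 [ 0.5739 -0.2809  0.1983] [ 0.3826  0.9239  0.0001  0.9239 -0.3826  0.0001  0.0001  0.     -1.    ] q [-0.6299  0.5548  1.4037  0.0001  1.1831 -0.2374] yawx 67.50804687067223 gap 0.6248500883275021 107.78938472270966
F [-0.6581  0.4974 -4.9984] M [-0.0787  0.0298  0.0027] M tool [-0.0026 -0.0841 -0.0027]
to go, tool axes [-0.0023 -0.0019  0.0033]
```

View pics/s3.png

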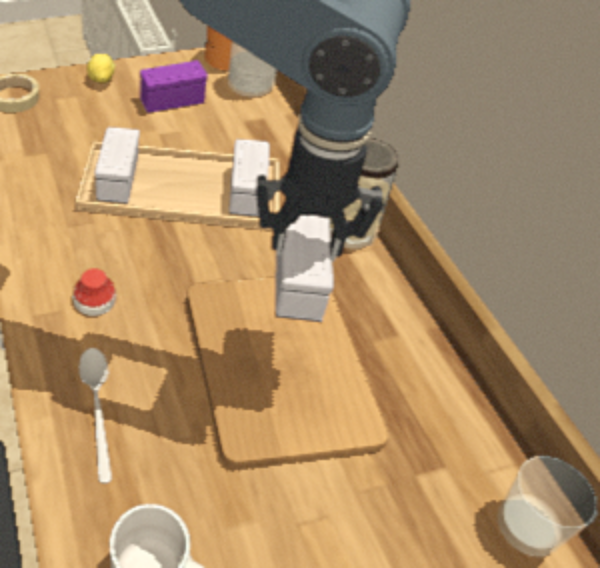

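View pics/t3.png

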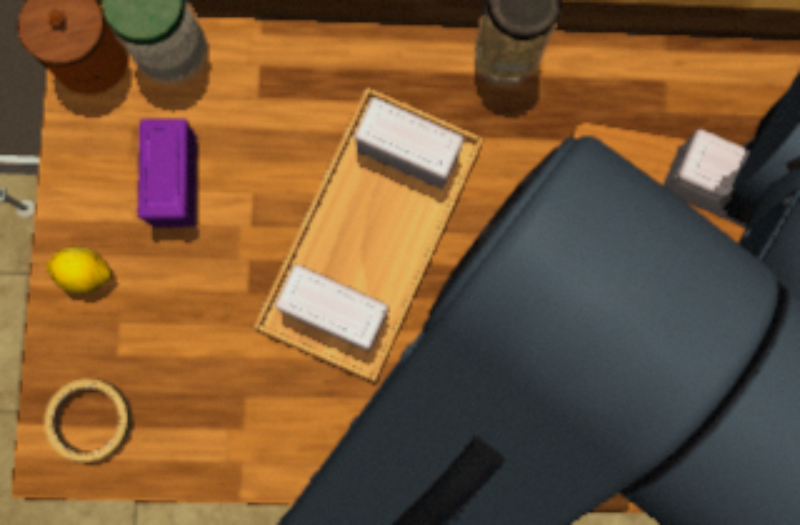

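The side view shows the middle tin held level at (305,270), above the board. Both pictures show the other two tins upright in the tray and the timer, lemon and spoon where they were. I'll hand it in.

```bash
python3 -m pendant '0 0 0 0 0 0 0.4;0 0 0 0 0 0 0.4;0 0 0 0 0 0 0.4;0 0 0 0 0 0 0.4'; python3 -c "from station import close_job;print(close_job())"
```

```text
time_s: 32.6
position: [0.5737, -0.2822, 0.198]
ee_rot: [[0.384, 0.923, -0.0], [0.923, -0.384, 0.0], [0.0, -0.0, -1.0]]
contact_force: [-0.2, 1.2, -4.7]
finger_gap: 0.629
gripper_force: 107.8
the job is handed in; nothing more can be done
None
```

The middle tin rattled (wrist moment changed by about 0.135 N m; the near and far tins by about 0.02 or less), and I handed the job in at 32.6 s holding it level about 15 cm over the middle of the board, with the other two upright in the tray; no verdict was returned.

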